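# Fetch the drill chuck from behind the tins

### The arm

A 7-joint arm with a two-finger parallel gripper is mounted at the origin on the work surface. World frame = base frame: x ahead of the robot, y to its left, z up, the work surface at z = 0. Lengths are in m, angles in rad, forces in N, time in s.
With the tool pointing down it reaches from about 0.425 to 0.95 m from the base axis. Payload 4.7 kg.
Tool frame: the origin (TCP) lies between the finger pads; the fingertips stand 25 mm ahead of it and the grasp point (between the pads) lies 6 mm ahead of it; z points along the fingers, y is the line along which they close (so a half turn about z gives the same grasp; the last joint's range is limited). The gripper opens to 85 mm and grips with 20 to 120 N. Pads are 22 mm wide; open, the fingers measure 114 mm over their backs; the gripper's body (76 mm by 85 mm) begins 54 mm behind the grasp point. The pads swing forward as they close: fully open they stand 13 mm farther back than shut.
Start: joints at [-1.207, 0.469, -0.049, 1.532, 0.024, 1.141, -0.082], TCP at [0.258, 0.624, 0.256] pointing down, gripper open.
Joint ranges: [-2.59, 2.59], [-0.33, 1.99], [-1.39, 1.29], [0.1, 2.45], [-1.04, 4.18], [0.21, 1.99], [-2.66, 2.66]. Speed limits (rad/s): [2.57, 2.57, 3.14, 3.14, 3.14, 3.14, 3.14].

### API

Orientations are given as a 3x3 rotation matrix whose columns are the frame's x, y, z axes.
In Python, from rig import * gives the robot as it stands. Calls block until the motion is done:
- movep(position, orientation): joint-space move of the TCP to a pose.
- move_l(position, attitude=None, feed=0.15, until_force=None): straight line of the TCP; attitude=None keeps the orientation; feed is the mean speed in m/s. With until_force (N) it stops when the force on the tool has changed by that much, and returns True; else False.
- move_joints(angles): joint-space move.
- command_gripper(opening, newtons=None): finger opening in m; newtons is the grip in N (None keeps the last); returns when the fingers have stopped.
- sleep(seconds).
- inverse_kinematics(position, orientation): joint angles nearest the present ones, or None.
- sense(): the state.
- camera(name): name is "side" or "top" or "wrist"; returns (picture, depth): 420x560x3 uint8, red, green, blue; 420x560 float32, m along the optical axis (not along the pixel's ray), 0 where there is no reading.
- camera_params(name): a dict with "K" (3x3 intrinsics, pixels), "position" and "rotation" of the camera in the world; the wrist camera has in their place "tool_from_camera" (4x4, takes a point from camera to tool coordinates, whose origin is the TCP and whose axes are the flange's). Camera axes: x right, y down, z forward; pixel columns grow to the right and rows downward; lengths in m; the calibration is good to about 2 mm. A picture is of the moment at which its call begins: read the wrist's pose just before it. camera_params takes no time and is no camera call.
A pose or a line that the arm cannot do raises Unreachable and nothing moves.
- finish_job(): hands the job in; it is judged then, once.
The state is a dict: "time_s": time; "joint_pos": joint angles; "qd": joint speeds; "joint_efforts": joint torques, N m; "position": TCP position; "tcp_rot": TCP orientation; "wrist_force": force on the tool from outside, world axes, zero at the start; "ft_torque": the same for the moment, N m; "finger_gap": finger opening in m; "gripper_force": force on a finger pad.
Only numpy, scipy, OpenCV 4.12 (cv2) and the standard library are available. Lean on these libraries where they do the work, as an engineer would, in place of code of your own. Each camera call takes 0.05 s, during which the arm holds its last target. There are 200 camera calls.

### The job

The drill chuck in the bay is hemmed in by three tall tins: first stand all three tins on the black side mat, upright and wholly on it, leaving the chuck where it is, then set the chuck upright in the middle of the orange spot on the aluminium plate while the tins wait on the mat. After that put each tin back, upright and centred on the pad of its own colour. Do not knock any of the four over.

Things in the scene. Friction and masses are not known exactly. Their poses are not given: they have to be found in the camera images.
- chuck: steel drill chuck standing on its flat back, jaws up; at start on the bay's grey floor plate (top 3 mm above the bench), hemmed in by three tins about 80 mm away. Round, 44 mm across from 12 to 40 mm above its foot (grip there), foot 38 mm, nose tapering to jaws at 59 mm; 0.25 to 0.5 kg. Origin: centre of its foot, z up. A green fence 42 mm high stands 75 mm behind it
- side_mat: black rubber mat with two white edge lines, 270 (its x) by 120 (its y) by 3 mm, fixed flat on the bench to one side of the bay: the side area. Origin: centre of its underside, z up; the top is 3 mm above
- plate: square aluminium setting plate 100 x 100 x 8 mm with a round orange spot (60 mm) at its centre, fixed flat on the bench on the other side of the bay. Origin: centre of its underside; the top is 8 mm above
- tin_red: tall red tin with a paper band: round, 50 mm across, straight up to 100 mm, tapered shoulder and black screw cap, 120 mm high in all; 0.15 to 0.4 kg; stands at start on the red pad. Origin: centre of its foot, z up
- pad_red: flat red square pad 76 x 76 x 3 mm, fixed on the bay's floor plate, one of three around the chuck's place: the home of the red tin. Origin: centre of its underside; the top is 3 mm above
- tin_blue: tall blue tin with a paper band: round, 50 mm across, straight up to 100 mm, broad white cap, 112 mm high in all; 0.15 to 0.4 kg; stands at start on the blue pad. Origin: centre of its foot, z up
- pad_blue: flat blue square pad 76 x 76 x 3 mm, fixed on the bay's floor plate, one of three around the chuck's place: the home of the blue tin. Origin: centre of its underside; the top is 3 mm above
- tin_yellow: tall yellow tin with a paper band: round, 50 mm across, straight up to 100 mm, tapered shoulder and brass nozzle, 120 mm high in all; 0.15 to 0.4 kg; stands at start on the yellow pad. Origin: centre of its foot, z up
- pad_yellow: flat yellow square pad 76 x 76 x 3 mm, fixed on the bay's floor plate, one of three around the chuck's place: the home of the yellow tin. Origin: centre of its underside; the top is 3 mm above
Not all that is in view belongs to the job. Leave any yellow look-alike of the chuck alone.

How it is judged:
On the way, in this order (a step that is already met when the one before it is completed fails the run):
1. all three tins stand released on the side mat, the chuck still in its place (x of tin_red in the frame of side_mat between -0.112 and 0.112 m and y of tin_red in the frame of side_mat between -0.038 and 0.038 m and z of tin_red in the frame of side_mat between -0.003 and 0.009 m and angle between each of tin_red, tin_blue, tin_yellow's own z axis and vertical below 0.1 rad and contact force between the fingers and tin_red below 0.2 N and linear speed of each of tin_red, tin_blue, tin_yellow below 0.02 m/s and x of tin_blue in the frame of side_mat between -0.112 and 0.112 m and y of tin_blue in the frame of side_mat between -0.038 and 0.038 m and z of tin_blue in the frame of side_mat between -0.003 and 0.009 m and contact force between the fingers and tin_blue below 0.2 N and x of tin_yellow in the frame of side_mat between -0.112 and 0.112 m and y of tin_yellow in the frame of side_mat between -0.038 and 0.038 m and z of tin_yellow in the frame of side_mat between -0.003 and 0.009 m and contact force between the fingers and tin_yellow below 0.2 N and distance of chuck from where it was at the start of the episode below 0.015 m), for 0.2 s.
2. the chuck stands released on the orange spot, the tins still on the mat (horizontal distance between chuck and plate below 0.012 m and z of chuck in the frame of plate between 0.004 and 0.013 m and angle between each of chuck, tin_red, tin_blue, tin_yellow's own z axis and vertical below 0.1 rad and contact force between the fingers and chuck below 0.2 N and linear speed of each of chuck, tin_red, tin_blue, tin_yellow below 0.02 m/s and x of tin_red in the frame of side_mat between -0.112 and 0.112 m and y of tin_red in the frame of side_mat between -0.038 and 0.038 m and z of tin_red in the frame of side_mat between -0.003 and 0.009 m and contact force between the fingers and tin_red below 0.2 N and x of tin_blue in the frame of side_mat between -0.112 and 0.112 m and y of tin_blue in the frame of side_mat between -0.038 and 0.038 m and z of tin_blue in the frame of side_mat between -0.003 and 0.009 m and contact force between the fingers and tin_blue below 0.2 N and x of tin_yellow in the frame of side_mat between -0.112 and 0.112 m and y of tin_yellow in the frame of side_mat between -0.038 and 0.038 m and z of tin_yellow in the frame of side_mat between -0.003 and 0.009 m and contact force between the fingers and tin_yellow below 0.2 N), for 0.2 s.
At the end, for the whole second after the job is handed in: The chuck stands upright on the plate with its centre within 12 mm of the plate's centre; each tin stands upright on the pad of its own colour, its centre within 13 mm of the pad's centre; all are released and at rest (horizontal distance between chuck and plate below 0.012 m and z of chuck in the frame of plate between 0.004 and 0.013 m and angle between each of chuck, tin_red, tin_blue, tin_yellow's own z axis and vertical below 0.1 rad and contact force between the fingers and chuck below 0.2 N and linear speed of each of chuck, tin_red, tin_blue, tin_yellow below 0.02 m/s and horizontal distance between tin_red and pad_red below 0.013 m and z of tin_red in the frame of pad_red between -0.003 and 0.009 m and contact force between the fingers and tin_red below 0.2 N and horizontal distance between tin_blue and pad_blue below 0.013 m and z of tin_blue in the frame of pad_blue between -0.003 and 0.009 m and contact force between the fingers and tin_blue below 0.2 N and horizontal distance between tin_yellow and pad_yellow below 0.013 m and z of tin_yellow in the frame of pad_yellow between -0.003 and 0.009 m and contact force between the fingers and tin_yellow below 0.2 N); the robot touches nothing.
It fails at once if a tin or the chuck is knocked over (tilted by more than about 35 degrees) (angle between any of tin_red, tin_blue, tin_yellow, chuck's own z axis and vertical above 0.6 rad).
It also fails if it takes over 144 s, if anything falls off the work surface, if the arm or the gripper's body presses on something with over 40 N, if the wrist force passes 120 N, or if a joint passes its speed limit or range.

## Working session

There is one attempt and no reset: what is moved stays moved. The work goes in short steps, each a Python script; the robot and the scene stay as the last script left them, time stands still between calls to the robot, and variables do not carry over. Pictures are saved under pics/ and viewed, at most 14 in all, crops included, and the job is handed in when it is done.

```bash
mkdir -p pics; ls; python3 - <<'E'
from rig import *
import cv2, numpy as np
for n in ("top","side"):
    p,d=camera(n); cv2.imwrite(f"pics/{n}0.png",p[:,:,::-1]); np.savez(f"{n}0.npz",p=p,d=d)
    c=camera_params(n); print(n,c)
s=sense(); print(s["time_s"],s["position"],s["tcp_rot"])
print(camera_params("wrist"))
E
```

```text
pics
top {'K': array([[462.46745101,   0.        , 266.8406937 ],
       [  0.        , 462.46745101, 209.34718085],
       [  0.        ,   0.        ,   1.        ]]), 'position': array([0.53065945, 0.0128893 , 0.84478419]), 'rotation': array([[-1.51048089e-04, -9.97166074e-01,  7.52316341e-02],
       [-9.99919032e-01, -8.06659356e-04, -1.26995673e-02],
       [ 1.27242640e-02, -7.52274609e-02, -9.97085213e-01]])}
side {'K': array([[440.82763405,   0.        , 280.55133739],
       [  0.        , 440.82763405, 205.56178192],
       [  0.        ,   0.        ,   1.        ]]), 'position': array([ 0.38924968, -0.58983867,  0.54826951]), 'rotation': array([[ 0.93923877, -0.20339443,  0.27651624],
       [-0.34275317, -0.59965056,  0.72314554],
       [ 0.01872934, -0.77398315, -0.63292914]])}
0.1 [0.25823044 0.62316301 0.25538357] [[-9.23816218e-01  3.82835842e-01 -5.59436349e-04]
 [ 3.82836239e-01  9.23814839e-01 -1.59942274e-03]
 [-9.55007506e-05 -1.69174517e-03 -9.99998564e-01]]
{'K': array([[295.51479912,   0.        , 279.89135538],
       [  0.        , 295.51479912, 205.83717498],
       [  0.        ,   0.        ,   1.        ]]), 'tool_from_camera': array([[ 2.84977688e-04, -9.54349468e-01, -2.98692168e-01,
         7.64151292e-02],
       [ 9.99999867e-01,  4.00429236e-04, -3.25324160e-04,
        -1.29734710e-04],
       [ 4.30078015e-04, -2.98692035e-01,  9.54349455e-01,
        -1.17969878e-01],
       [ 0.00000000e+00,  0.00000000e+00,  0.00000000e+00,
         1.00000000e+00]])}
```

View pics/top0.png

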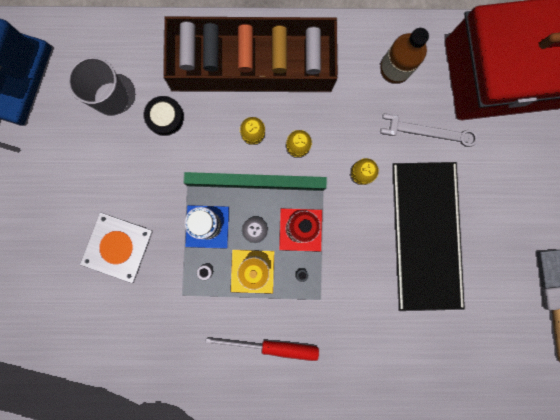

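View pics/side0.png

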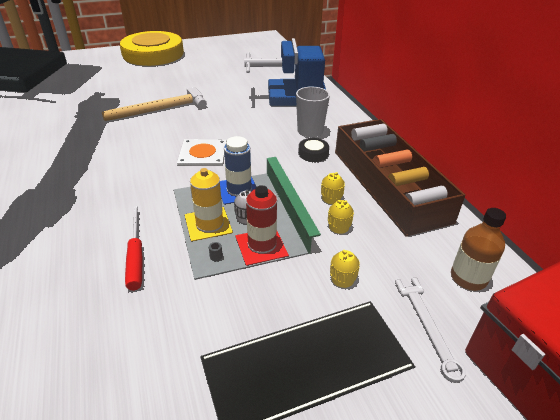

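Top view: chuck is the grey item at (255,229). Around it are the blue tin (202,222), red tin (303,227) and yellow tin (253,272). The mat is at (429,236) and the plate at (116,247). The candidates for "chuck" are the grey one at (255,229) and the yellow look-alikes at (252,130), (299,143) and (364,171). The grey steel one inside the bay fits the description. There are also two small loose or fixed bits in the bay at (205,271) and (302,274).

```bash
cat > h.py <<'E'
import cv2, numpy as np
from scipy.optimize import least_squares
def cloud(d,K,R,t):
    v,u=np.mgrid[:d.shape[0],:d.shape[1]]
    c=np.stack([(u-K[0,2])/K[0,0]*d,(v-K[1,2])/K[1,1]*d,d],-1)
    w=c@np.array(R).T+np.array(t); w[d<=0]=np.nan; return w
def masks(p):
    h=cv2.cvtColor(p,cv2.COLOR_RGB2HSV); H,S,V=[h[...,i].astype(int) for i in range(3)]
    return dict(red=((H<5)|(H>174))&(S>150)&(V>60),blue=(H>105)&(H<128)&(S>120)&(V>40),
      yellow=(H>19)&(H<32)&(S>130)&(V>70),orange=(H>5)&(H<18)&(S>150)&(V>120),black=(V<45),grey=(S<60))
def circ(xy,r=None):
    f=(lambda q:np.hypot(*(xy-q[:2]).T)-(r if r else q[2]))
    q=np.r_[xy.mean(0),0.025]; return least_squares(f,q,loss='soft_l1',f_scale=0.001).x
E
cat > m.py <<'E'
from rig import *
from h import *
for n in ("top","side"):
    z=np.load(n+"0.npz"); c=camera_params(n); W=cloud(z["d"],c["K"],c["rotation"],c["position"]); M=masks(z["p"])
    X,Y,Z=W[...,0],W[...,1],W[...,2]
    bay=(X>.36)&(X<.62)&(Y>-.12)&(Y<.2)
    print(n,"bench z",np.nanmedian(Z[(X>.35)&(X<.6)&(Y>.2)&(Y<.22)]))
    g=bay&(Z<.0045+.004)&M["grey"]&(X<.58)
    print(" floor z",np.nanmedian(Z[bay&M["grey"]&(Z<.02)&(X>.42)&(X<.5)&(Y>-.05)&(Y<.1)]))
    for k in ("red","blue","yellow"):
        a=M[k]&bay; pz=Z[a&(Z<.015)]
        P=W[a&(Z<.015)][:,:2].astype(np.float32); 
        lab=W[a&(Z>.03)]
        print(" pad",k,len(P),"z",np.median(pz).round(4),[np.round(q,4) for q in cv2.minAreaRect(P)])
        s=a&(Z>.03)&(Z<.095); S=W[s][:,:2]
        print(" tin",k,len(S),circ(S,.025)[:2].round(4) if len(S)>20 else None,"top",np.nanpercentile(lab[:,2],99).round(4))
    # caps/top things
    for k,(x,y) in dict(chuck=(.505,.035)).items():
        a=(np.hypot(X-x,Y-y)<.04)&(Z>.012)&(Z<.075)
        q=W[a]; print(" ",k,len(q),q.mean(0).round(4),q[:,2].max().round(4))
    for k,zl in (("black",(-.01,.012)),("orange",(0,.02))):
        a=M[k]&(Z>zl[0])&(Z<zl[1])&(np.isfinite(X))
        a&=(Y<-.15)&(Y>-.45)&(X>.3)&(X<.7) if k=="black" else (Y>.2)&(X<.6)&(X>.35)
        a=cv2.morphologyEx(a.astype(np.uint8),cv2.MORPH_OPEN,np.ones((3,3)))>0
        P=W[a]; print(" ",k,len(P),"z",np.median(P[:,2]),[np.round(q,4) for q in cv2.minAreaRect(P[:,:2].astype(np.float32))])
    a=(Z>.03)&bay&(X>.4)
    for k,r in dict(bluecap=(.105,.118),redcap=(.112,.125),fence=(.036,.048)).items():
        b=bay&(Z>r[0])&(Z<r[1]); 
        nl,L,st,_=cv2.connectedComponentsWithStats(b.astype(np.uint8))
        for i in range(1,nl):
            if st[i,4]>15: q=W[L==i]; print("  comp",k,st[i,4],q.mean(0).round(4),q.min(0).round(4),q.max(0).round(4))
z=np.load("top0.npz");s=np.load("side0.npz")
A=cv2.resize(z["p"][165:305,170:340],(680,560),interpolation=3)
cv2.imwrite("pics/crop.png",A[...,::-1])
E
python3 m.py
```

```text
top bench z 0.00013425479741752122
 floor z 0.002100681983567887
 pad red 814 z 0.0057 [array([ 0.4762, -0.0494]), array([0.0788, 0.2423]), np.float64(83.3087)]
 tin red 0 None top 0.1257
 pad blue 810 z 0.0058 [array([0.5632, 0.1107]), array([0.0755, 0.0762]), np.float64(87.9344)]
 tin blue 0 None top 0.1079
 pad yellow 902 z 0.0058 [array([0.4826, 0.0289]), array([0.0757, 0.0754]), np.float64(89.7175)]
 tin yellow 0 None top 0.1264
  chuck 103 [0.5321 0.0264 0.0487] 0.0735
  black 8097 z 0.0023450533979713084 [array([ 0.5474, -0.2926]), array([0.2671, 0.1042]), np.float64(1.2246)]
  orange 824 z 0.0087752705380999 [array([0.5258, 0.2737]), array([0.0563, 0.0573]), np.float64(89.8568)]
  comp bluecap 495 [0.5649 0.1083 0.1124] [0.5406 0.0861 0.105 ] [0.5901 0.1355 0.118 ]
  comp bluecap 620 [ 0.5589 -0.0545  0.1126] [ 0.5342 -0.0801  0.105 ] [ 0.5838 -0.0303  0.1179]
  comp bluecap 698 [0.4849 0.0259 0.112 ] [0.46   0.0016 0.105 ] [0.5089 0.0508 0.1179]
  comp redcap 503 [0.565  0.1101 0.1178] [0.5466 0.0911 0.1121] [0.5845 0.1296 0.1214]
  comp redcap 410 [ 0.5589 -0.0553  0.1158] 
[... 1237 characters left out ...]
0.5557 -0.0675  0.1116] [ 0.5342 -0.0838  0.1051] [ 0.5837 -0.0417  0.1179]
  comp redcap 225 [0.5632 0.1052 0.1167] [0.5447 0.0879 0.112 ] [0.5823 0.1279 0.1196]
  comp redcap 207 [0.4835 0.0184 0.1159] [0.4672 0.0053 0.112 ] [0.5021 0.0362 0.1249]
  comp redcap 285 [ 0.5572 -0.0634  0.1166] [ 0.5394 -0.0786  0.1121] [ 0.5781 -0.0417  0.125 ]
  comp fence 125 [0.5595 0.0898 0.042 ] [0.5391 0.082  0.0361] [0.5858 0.1078 0.0479]
  comp fence 87 [0.5404 0.0128 0.0425] [0.5328 0.002  0.036 ] [0.5498 0.0343 0.048 ]
  comp fence 145 [0.4804 0.0047 0.0419] [ 0.4592 -0.0023  0.036 ] [0.5062 0.0235 0.0479]
  comp fence 152 [ 0.5526 -0.0758  0.0422] [ 0.5338 -0.0843  0.0361] [ 0.5818 -0.0531  0.0479]
```

View pics/crop.png

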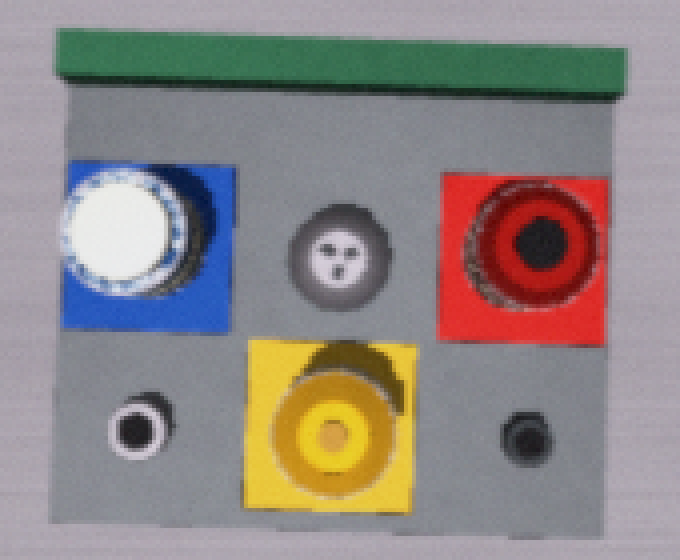

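The crop confirms the grey chuck with its three jaws at original (255,229). The two small posts stand well forward of it. Next I'll take two wrist views above the bay to refine the positions.

```bash
cat > m2.py <<'E'
from rig import *
from h import *
R=np.array([[-1,0,0],[0,1,0],[0,0,-1.]]); R2=np.array([[1,0,0],[0,-1,0],[0,0,-1.]])
for p in [(.56,.11,.08),(.56,-.055,.08),(.48,.027,.08),(.46,-.29,.08),(.63,-.29,.08),(.525,.273,.03),(.52,.03,.34)]:
    for r in (R,R2):
        q=inverse_kinematics(p,r); print(p,None if q is None else np.round(q,2))
V=[]
for i,p in enumerate([(.56,.08,.33),(.58,-.03,.33)]):
    movep(p,R); sleep(.3)
    s=sense(); im,d=camera("wrist"); T=camera_params("wrist")["tool_from_camera"]
    A=np.eye(4);A[:3,:3]=s["tcp_rot"];A[:3,3]=s["position"];A=A@T
    V.append((f"w{i}",im,d,camera_params("wrist")["K"],A[:3,:3],A[:3,3])); np.savez(f"w{i}.npz",p=im,d=d,A=A)
cv2.imwrite("pics/w.png",np.hstack([V[0][1],V[1][1]])[::1,:, ::-1][:, ::1] if 0 else cv2.resize(np.hstack([V[0][1],V[1][1]]),(800,300))[...,::-1])
for n in ("top","side"):
    z=np.load(n+"0.npz"); c=camera_params(n); V.append((n,z["p"],z["d"],c["K"],c["rotation"],c["position"]))
g=dict(red=(.558,-.055),blue=(.563,.109),yellow=(.483,.027))
for n,im,d,K,Rc,t in V:
    W=cloud(d,K,Rc,t); M=masks(im); X,Y,Z=np.moveaxis(W,-1,0)
    print(n)
    for k,(x,y) in g.items():
        near=(abs(X-x)<.06)&(abs(Y-y)<.06)
        a=M[k]&near&(Z<.015); P=W[a]
        S=W[near&(np.hypot(X-x,Y-y)<.045)&(Z>.03)&(Z<.1)]
        print(k,"pad",len(P),np.median(P[:,2]).round(4),[np.round(q,4) for q in cv2.minAreaRect(P[:,:2].astype(np.float32))] if len(P)>50 else "", "tin",len(S),circ(S[:,:2],.025)[:2].round(4) if len(S)>30 else "","top",np.nanmax(Z[near]).round(4))
    a=(np.hypot(X-.555,Y-.025)<.04)&(Z>.015)&(Z<.043); S=W[a]
    print("chuck",len(S),circ(S[:,:2],.022)[:2].round(4) if len(S)>30 else "","top",np.nanmax(Z[np.hypot(X-.555,Y-.025)<.02]).round(4), "floor",np.nanmedian(Z[(abs(X-.475)<.035)&(abs(Y+.03)<.01)]).round(4))
    for k,(x,y) in dict(post1=(.48,.114),post2=(.475,-.05)).items():
        S=W[(np.hypot(X-x,Y-y)<.03)&(Z>.012)]
        if len(S)>5: print(k,len(S),S.mean(0).round(3),S[:,2].max().round(3))
    a=(X<.7)&(X>.38)&(abs(Y+.292)<.1)&(Z<.012)&(M["black"]|((im.min(-1)>215)))
    a=cv2.morphologyEx(a.astype(np.uint8),cv2.MORPH_OPEN,np.ones((2,2)))>0
    if n=="top": P=W[a]; print("mat",[np.round(q,4) for q in cv2.minAreaRect(P[:,:2].astype(np.float32))])
    P=W[(Z>.005)&(Z<.014)&(np.hypot(X-.525,Y-.273)<.085)]
    if len(P)>100: print("plate",np.median(P[:,2]).round(4),[np.round(q,4) for q in cv2.minAreaRect(P[:,:2].astype(np.float32))])
print(sense()["time_s"])
E
python3 m2.py
```

```text
(0.56, 0.11, 0.08) [-0.34  0.51  0.1   1.94 -0.07  0.69  1.37]
(0.56, 0.11, 0.08) [-0.67  0.57  0.55  1.96 -0.43  0.73 -1.44]
(0.56, -0.055, 0.08) [-0.16  0.51  0.24  1.97 -0.19  0.68  1.77]
(0.56, -0.055, 0.08) [-0.45  0.58  0.63  1.98 -0.5   0.74 -1.08]
(0.48, 0.027, 0.08) [-0.28  0.41  0.16  2.15 -0.12  0.59  1.54]
(0.48, 0.027, 0.08) [-0.66  0.47  0.66  2.17 -0.49  0.64 -1.23]
(0.46, -0.29, 0.08) [-0.01  0.56  0.66  2.03 -0.51  0.72  2.54]
(0.46, -0.29, 0.08) [-0.04  0.57  0.7   2.03 -0.55  0.73 -0.56]
(0.63, -0.29, 0.08) [ 0.12  0.7   0.37  1.65 -0.32  0.86  2.2 ]
(0.63, -0.29, 0.08) [-0.16  0.84  0.86  1.66 -0.74  0.99 -0.61]
(0.525, 0.273, 0.03) [-0.53  0.61 -0.03  1.91  0.03  0.62  0.99]
(0.525, 0.273, 0.03) [-0.9   0.66  0.48  1.93 -0.48  0.66 -1.69]
(0.52, 0.03, 0.34) [-0.47  0.15  0.37  1.8  -0.06  1.21  1.49]
(0.52, 0.03, 0.34) [-0.79  0.16  0.75  1.81 -0.12  1.21 -1.57]
w0
red pad 1105 0.0063 [array([ 0.557 , -0.0602]), array([0.0746, 0.0751]), np.float64(88.4764)] tin 657 [ 0.5589 -0.0583] top 0.3682
blue pad 1088 0.0062 [array([0.5629, 0.1094]), array([0.0759, 0.0758])
[... 1563 characters left out ...]
64(1.7487)]
plate 0.0083 [array([0.5233, 0.2748]), array([0.1007, 0.1597]), np.float64(70.6569)]
side
red pad 723 0.0052 [array([ 0.5565, -0.0604]), array([0.0759, 0.0757]), np.float64(87.937)] tin 941 [ 0.5591 -0.0566] top 0.1271
blue pad 231 0.0051 [array([0.5621, 0.1069]), array([0.0766, 0.0721]), np.float64(83.3474)] tin 768 [0.5646 0.1095] top 0.1196
yellow pad 572 0.0051 [array([0.482 , 0.0268]), array([0.0771, 0.0764]), np.float64(88.2725)] tin 891 [0.4843 0.0249] top 0.127
chuck 149 [0.5555 0.0235] top 0.0626 floor 0.0024
post1 7 [0.469 0.112 0.024] 0.034
post2 174 [ 0.475 -0.064  0.024] 0.031
plate 0.0074 [array([0.5241, 0.2721]), array([0.1047, 0.0998]), np.float64(70.7595)]
3.5583
```

View pics/w.png

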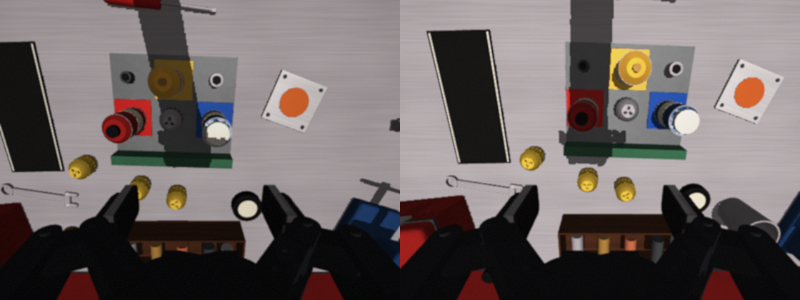

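Both wrist views agree to about 1 mm. The left one shows red (120,125), yellow (170,80), blue (215,130) and the chuck (170,120), with the plate spot at (294,103). I'll move the red tin first.

```bash
cat > act.py <<'E'
from rig import *
from h import *
def Rz(a): 
    c,s=np.cos(a),np.sin(a); return np.array([[c,-s,0],[s,c,0],[0,0,1]])
R0=np.array([[-1,0,0],[0,1,0],[0,0,-1.]])
MAT=dict(red=(.626,-.291),blue=(.5464,-.2936),yellow=(.467,-.296))
TIN=dict(red=(.559,-.0575),blue=(.5645,.1085),yellow=(.484,.0255))
PAD=dict(red=(.5568,-.060),blue=(.5627,.1093),yellow=(.4819,.0273))
RM=Rz(.4)@R0; HI=.245
def pick(x,y,z,R,N=50):
    command_gripper(.085,N)
    movep((x,y,HI),R); move_l((x,y,z),feed=.12)
    command_gripper(0,N); s=sense(); print("grip",s["finger_gap"].__round__(4),np.round(s["gripper_force"],1))
    move_l((x,y,HI),feed=.15); print("held",round(sense()["finger_gap"],4))
def place(x,y,z,R):
    movep((x,y,HI),R); move_l((x,y,z+.012),feed=.15)
    hit=move_l((x,y,z-.008),feed=.02,until_force=4); s=sense(); print("hit",hit,"dz",(s["position"][2]-z).round(4),s["wrist_force"].round(1))
    command_gripper(.085); sleep(.2); move_l((x,y,HI),feed=.2); print("t",sense()["time_s"])
E
python3 - <<'E'
from act import *
for k in MAT: print(k,[np.round(inverse_kinematics((*MAT[k],z),RM),2) for z in (.09,HI)])
pick(*TIN["red"],.092,R0); place(*MAT["red"],.089,RM)
p,d=camera("side"); cv2.imwrite("pics/s1.png",p[...,::-1])
E
```

```text
red [array([ 0.17,  0.67,  0.3 ,  1.65, -0.25,  0.86,  2.55]), array([ 0.13,  0.52,  0.36,  1.52, -0.19,  1.14,  2.5 ])]
blue [array([ 0.2 ,  0.58,  0.31,  1.83, -0.24,  0.77,  2.61]), array([ 0.14,  0.4 ,  0.38,  1.7 , -0.17,  1.07,  2.55])]
yellow [array([ 0.53,  0.48, -0.05,  1.97,  0.03,  0.69,  2.43]), array([ 0.15,  0.29,  0.42,  1.86, -0.14,  1.02,  2.6 ])]
grip 0.0488 52.3
held 0.0491
hit True dz 0.0007 [-1.6  0.6  4.4]
t 11.5333
```

View pics/s1.png

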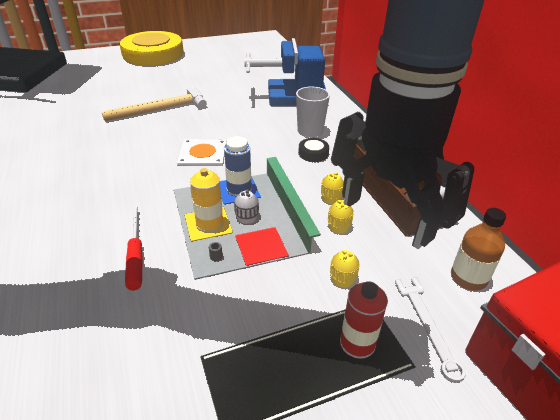

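The red tin stands upright at the far end of the mat (365,320), and the chuck hasn't moved. The yaw sign was wrong for joint range, so I'll flip it for the other two tins.

```bash
sed -i 's/RM=Rz(.4)/RM=Rz(-.4)/' act.py; cat > chk.py <<'E'
from act import *
def chk(pts,z0,r=.025,zl=(.03,.098)):
    for n in ("top","side"):
        im,d=camera(n); c=camera_params(n); W=cloud(d,c["K"],c["rotation"],c["position"]); X,Y,Z=np.moveaxis(W,-1,0)
        for k,(x,y) in pts.items():
            S=W[(np.hypot(X-x,Y-y)<.045)&(Z>zl[0])&(Z<zl[1])]
            near=(np.hypot(X-x,Y-y)<.03)
            print(n,k,len(S),circ(S[:,:2],r)[:2].round(4) if len(S)>30 else "","top",np.nanmax(Z[near]).round(4))
    return im
E
python3 - <<'E'
from chk import *
for k in ("blue","yellow"): pick(*TIN[k],.092,R0); place(*MAT[k],.089,RM)
movep((.50,.02,.33),R0)
im=chk(MAT,0)
im,d=camera("side"); cv2.imwrite("pics/s2.png",im[...,::-1])
s=sense(); im,d=camera("wrist"); A=np.eye(4);A[:3,:3]=s["tcp_rot"];A[:3,3]=s["position"];c=camera_params("wrist");A=A@c["tool_from_camera"]
W=cloud(d,c["K"],A[:3,:3],A[:3,3]);X,Y,Z=np.moveaxis(W,-1,0);M=masks(im)
S=W[(np.hypot(X-.555,Y-.023)<.04)&(Z>.014)&(Z<.043)]; print("chuck",len(S),circ(S[:,:2],.022)[:2])
for k,(x,y) in PAD.items():
    P=W[M[k]&(Z<.015)&(abs(X-x)<.06)&(abs(Y-y)<.06)]; print(k,len(P),P[:,2].mean(),[np.round(q,4) for q in cv2.minAreaRect(P[:,:2].astype(np.float32))])
P=W[(Z>.0055)&(Z<.013)&(np.hypot(X-.525,Y-.272)<.08)]; print([np.round(q,4) for q in cv2.minAreaRect(P[:,:2].astype(np.float32))] if len(P) else "")
print(sense()["time_s"])
E
```

```text
grip 0.0478 51.6
held 0.048
hit True dz 0.0007 [-1.1 -0.5  4.2]
t 21.15
grip 0.0484 51.3
held 0.0488
hit True dz 0.0007 [ 0.1 -0.7  4.1]
t 30.1667
top red 417 [ 0.626 -0.289] top 0.1255
top blue 402 [ 0.5466 -0.2918] top 0.1175
top yellow 430 [ 0.4668 -0.2954] top 0.1252
side red 1196 [ 0.626 -0.29 ] top 0.1243
side blue 1185 [ 0.5465 -0.2928] top 0.1164
side yellow 1223 [ 0.4668 -0.2966] top 0.1244
chuck 152 [0.55512108 0.02218476]
red 2169 0.006322579711956318 [array([ 0.5571, -0.0609]), array([0.0738, 0.0766]), np.float64(88.1989)]
blue 2193 0.006217941628509532 [array([0.5629, 0.1096]), array([0.0762, 0.0768]), np.float64(88.0592)]
yellow 2490 0.0062301981834372395 [array([0.482 , 0.0279]), array([0.0745, 0.076 ]), np.float64(87.5258)]
[array([0.5245, 0.2712]), array([0.1011, 0.1   ]), np.float64(70.6423)]
31.6167
```

View pics/s2.png

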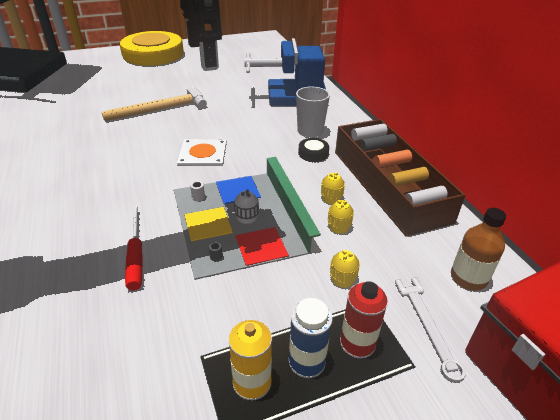

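All three tins stand upright on the mat: yellow (250,358), blue (309,337) and red (363,320). The chuck is still at (246,206). It moves next.

```bash
python3 - <<'E'
from chk import *
pick(.5553,.0225,.032,R0,60); place(.5245,.2716,.0375,R0)
movep((.53,.05,.3),R0)
im=chk(dict(chuck=(.5245,.2716)),0,.022,(.019,.047))
cv2.imwrite("pics/s3.png",cv2.resize(im[100:320,120:420],(600,440))[...,::-1])
E
```

```text
grip 0.0427 60.6
held 0.0425
hit True dz 0.0001 [-0.5 -0.7  5. ]
t 41.25Traceback (most recent call last):
  File "<stdin>", line 4, in <module>
  File "chk.py", line 8, in chk
    print(n,k,len(S),circ(S[:,:2],r)[:2].round(4) if len(S)>30 else "","top",np.nanmax(Z[near]).round(4))
                                                                             ~~~~~~~~~^^^^^^^^^
    res = np.fmax.reduce(a, axis=axis, out=out, **kwargs)
ValueError: zero-size array to reduction operation fmax which has no identity
```

The arm blocked the top view, so I'll move it clear over the mat side and look again.

```bash
python3 - <<'E'
from chk import *
movep((*MAT["yellow"],.3),RM)
im=chk(dict(chuck=(.5245,.2716)),0,.022,(.019,.047))
cv2.imwrite("pics/s3.png",cv2.resize(im[100:320,120:420],(600,440))[...,::-1])
E
```

```text
top chuck 113 [0.5248 0.2734] top 0.0695
side chuck 218 [0.5241 0.2721] top 0.0676
```

View pics/s3.png

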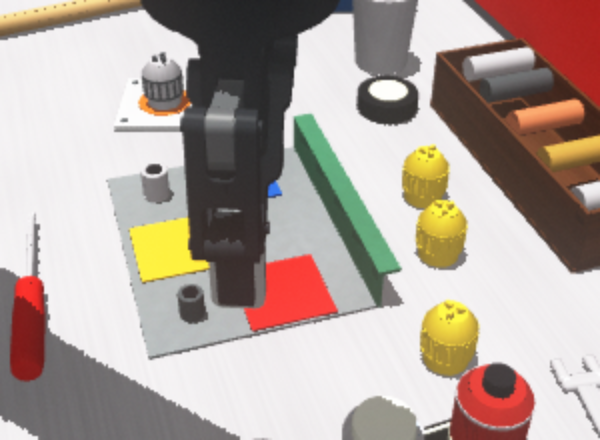

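The chuck stands upright on the orange spot (162,85 in the crop), about 1 mm off centre. The tins go back now.

```bash
python3 - <<'E'
from chk import *
cur=dict(red=(.626,-.290),blue=(.5465,-.293),yellow=(.4668,-.296))
for k in ("blue","yellow","red"): pick(*cur[k],.089,RM); place(*PAD[k],.092,R0)
movep((*MAT["blue"],.3),RM); sleep(.3)
im=chk(PAD,0)
chk(dict(chuck=(.5245,.2716)),0,.022,(.019,.047)); print(sense()["time_s"],sense()["wrist_force"])
cv2.imwrite("pics/s4.png",im[...,::-1])
E
```

```text
grip 0.0482 51.5
held 0.048
hit True dz 0.0006 [-0.1 -0.5  3. ]
t 52.1917
grip 0.049 51.5
held 0.0489
hit True dz 0.0006 [ 0.5 -0.6  4.4]
t 61.5333
grip 0.0487 52.1
held 0.049
hit True dz 0.0005 [-0.2  0.5  4.8]
t 70.375
top red 63 [ 0.557  -0.0587] top 0.1283
top blue 101 [0.5627 0.1107] top 0.122
top yellow 25  top 0.1293
side red 913 [ 0.5567 -0.0597] top 0.1268
side blue 748 [0.5621 0.1096] top 0.1197
side yellow 865 [0.4817 0.027 ] top 0.1269
top chuck 113 [0.5249 0.2734] top 0.0691
side chuck 222 [0.5239 0.2722] top 0.0674
71.825 [-0.27931352 -0.08027171 -0.51906191]
```

View pics/s4.png

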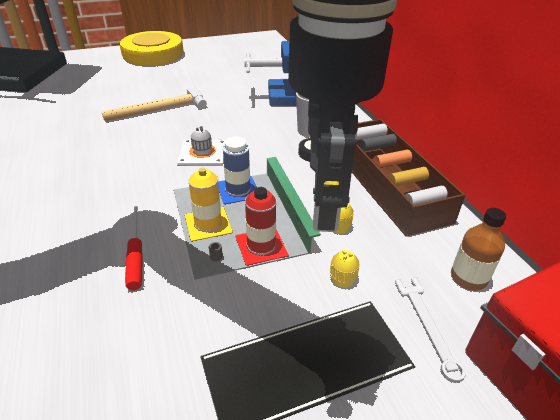

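The tins stand upright on their pads (yellow 204,205; blue 236,170; red 261,225) and the chuck is on the plate (201,142). Each is within about 2 mm of its centre, so I'm handing in.

```bash
python3 -c "
from rig import *
print(finish_job())"
```

```text
the job is handed in; nothing more can be done
None
```

Job handed in at about 72 s of the 144 s allowed: the chuck is upright on the orange spot and each tin is upright on its own pad, all within about 2 mm of centre by the cameras; no verdict was returned.

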